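Close the gear-case cover, feel for the shaft flat and hold the sprocket on it

TASK

Gently lower the hinged cover of the gear case fully shut; after that, turn the upright output shaft with the fingers until the flat on its end faces straight out of the slot's open mouth, the side away from the hinge. Then put the hubbed chain sprocket over the shaft end, hub upward, its set-screw squarely over that flat and the top of the hub level with the end of the shaft, and finish while still holding it there, so that a colleague can tighten the screw. Leave the other things on the bench where they are.

Things in the scene. Friction and masses are not known exactly. Their poses are not given: they have to be found in the camera images.
- drive: Grey gear case bolted down, 200 mm (its x) by 170 mm (its y) by 90 mm high, round flange motor on its +x wall (to 235 mm from the origin, 105 mm high); feet stick out 30 mm at +y and -y. Origin: centre of its underside; z up. The cover's hinge runs along x on top of its +y side; the cover's slot has its mouth at the -y side. Shaft at x = 0, y = -20 mm.
- cover (a joint): Cover angle, rad: 0 shut, flat on the case; pi/2 upright; more when it leans back (stop at 2.1). Stiff friction hinge (0.55 N m, cover 0.45 kg): it stays at any angle; 2 to 6 N near the free edge move it. Sheet 200 mm wide, 170 mm from hinge to free edge, 5 mm thick; a slot 28 mm wide in the middle of its free edge, starting 90 mm from the hinge, passes round the shaft.
- cover_hinge (a point): Point on the hinge axis, at the middle of its length, level with the top of the case (90 mm above the bench). Axes turn with the cover: x as the case's x, -y from the hinge to the free edge, z out of the upper (outer) face, which lies 5 mm along z.
- cover_push (a point): Point on the cover's upper (outer) face, 150 mm from the hinge and 65 mm to the case's -x side of the slot's middle: a clear place to push the cover down. A tab 30 mm wide stands out 22 mm from the free edge there. Axes as cover_hinge.
- shaft_end (a point): Centre of the end face of the upright steel output shaft, 150 mm above the bench, 55 mm above the shut cover. Shaft 18 mm in diameter, end chamfered by 3 mm. z up, x towards the flat. It turns without limit against light friction (0.08 N m) and stays where it is left.
- shaft_flat (a point): Middle of the milled flat, 6 mm from the shaft's axis, 16 mm below its end; the flat runs from the end 32 mm down and is 3 mm deep: 15 mm from the flat to the back of the shaft, 18 mm elsewhere, so fingers closing square on it come 3 mm closer. x points straight out of the flat, z up. Wanted: x along the case's -y.
- sprocket_mid (a point): Centre of the chain sprocket (half-way up its 28 mm). Lies on the bench, hub up: toothed disc 55 mm across and 6 mm thick at the bottom, hub 34 mm across and 22 mm high above it, bore 20.4 mm through. About 0.17 kg. x points from the axis to the set-screw, z up along the hub.
- sprocket_top (a point): Centre of the top face of the sprocket's hub, 14 mm above sprocket_mid. Same axes.
- set_screw (a point): Outer end of the set-screw: 8 mm in diameter, standing 6 mm out of the hub on the sprocket's x side, 23 mm from the axis and 18 mm above the underside.
- spacer: bystander: plain dark steel spacer sleeve lying flat, 42 mm across, 21 mm bore, 18 mm high, no teeth and no screw; origin under its centre
- bearing: bystander: ball bearing lying flat, 52 mm across, 23 mm bore, 15 mm high; origin under its centre
- idler: bystander: flat toothed idler wheel without a hub, 86 mm across, 30 mm hole, 7 mm thick; origin under its centre
- hex_key: bystander: L-shaped hexagon key lying flat, 100 mm by 30 mm, 6 mm thick; origin at the middle of its long arm
- parallel: bystander: ground steel bar 120 x 30 x 22 mm lying flat; origin under its centre
- driver: bystander: screwdriver 200 mm long with a black handle, lying flat; origin under its middle
- spray: bystander: spray can 58 mm across, 190 mm tall, standing; origin under its centre
Things that resemble listed ones, but are neither listed nor needed, are in the scene too. Leave any orange or red look-alike of the part that bears sprocket_mid alone.

How it is judged:
On the way, in this order (a step that is already met when the one before it is completed fails the run):
1. the cover is lowered fully shut (value of joint cover below 0.05 rad), for 0.2 s.
2. with the cover shut, the fingers turn the shaft until its flat faces the slot's mouth (value of joint cover below 0.05 rad and angle between the x axis of shaft_flat and the y axis of drive, either way round below 0.2 rad and y of shaft_flat in the frame of drive below -0.02 m and contact force between the fingers and shaft above 1 N), for 0.2 s.
At the end, for the whole second after the job is handed in: Cover shut (0.05 rad); flat faces the slot's mouth (0.2 rad); sprocket round the shaft, hub up (tilt 0.1 rad), centred to 4 mm, hub top within 4 mm of the shaft end's height, set-screw over the flat (0.25 rad); fingers grip it with over 3 N, it is still and clear of the cover (value of joint cover below 0.05 rad and angle between the x axis of shaft_flat and the y axis of drive, either way round below 0.2 rad and y of shaft_flat in the frame of drive below -0.02 m and horizontal distance between sprocket_top and shaft_end below 0.004 m and z of sprocket_top in the frame of shaft_end between -0.004 and 0.004 m and angle between sprocket_mid's own z axis and vertical below 0.1 rad and angle between the x axis of sprocket_mid and the x axis of shaft_flat, either way round below 0.25 rad and x of set_screw in the frame of shaft_flat above 0 m and contact force between the fingers and sprocket above 3 N and linear speed of sprocket below 0.03 m/s); the arm keeps its last pose, push and grip.
It fails at once if the cover is slammed (swung faster than 3 rad/s) (velocity of joint cover below -3 rad/s or velocity of joint cover above 3 rad/s).
It fails at once if another thing on the bench is shifted by more than 30 mm (distance of any of spacer, bearing, idler, hex_key, parallel, driver, spray from where it was at the start of the episode above 0.03 m).
It also fails if it takes over 67 s, if anything falls off the work surface, if the arm or the gripper's body presses on something with over 40 N, if the wrist force passes 120 N, or if a joint passes its speed limit or range.

ROBOT

A 7-joint arm with a two-finger parallel gripper is mounted at the origin on the work surface. World frame = base frame: x ahead of the robot, y to its left, z up, the work surface at z = 0. Lengths are in m, angles in rad, forces in N, time in s.
With the tool pointing down it reaches from about 0.425 to 0.875 m from the base axis. Payload 4.7 kg.
Tool frame: the origin (TCP) lies midway between the tips of the shut fingers; the grasp point (between the pads) lies ctrl.grasp_offset behind it (ctrl.grasp_offset is the distance from the TCP to the grasp point, in m); z points along the fingers, y is the line along which they close (so a half turn about z gives the same grasp; the last joint's range is limited). The gripper opens to 87 mm and grips with 3 to 60 N. Pads are 19 mm wide; open, the fingers measure 117 mm over their backs; the gripper's body (75 mm by 190 mm) begins 51 mm behind the grasp point.
Start: joints at [-1.278, 0.321, -0.07, 1.45, 0.023, 1.371, -0.057], TCP at [0.179, 0.625, 0.185] pointing down, gripper open.
Joint ranges: [-2.86, 2.86], [-0.3, 2.09], [-1.38, 1.24], [0.06, 2.45], [-1.56, 4.7], [0.09, 2.05], [-2.69, 2.69]. Speed limits (rad/s): [2.57, 2.57, 3.14, 3.14, 3.14, 3.14, 3.14].

INTERFACE

Orientations are given as a rotation vector (axis times angle).
In Python, from bench import ctrl gives the robot as it stands. The module is installed in compiled form; this text tells all that it offers.
- The arm moves only by the tool jog_arm, never from a script. Its argument "moves" is one flat list of numbers, 7 for each row, row after row: the shift along the tool's x, y, z in units of 30 cm (1.0 is 30 cm), then the turn, a rotation vector about the tool's x, y, z in units of 60 degrees (1.0 is 60 degrees), then the gripper's target within -1 to 1 (fully open at 1, half-way at 0, shut at -1). In form: [x, y, z, wx, wy, wz, fingers, x, y, z, wx, wy, wz, fingers, ...]. A call has exactly 8 rows; each row is the pose to reach, as a shift and turn from the pose commanded when the call began, along the tool's axes at that moment; what a row does not reach only later rows make up. A row lasts 1/8 s, in which the tool goes at most 62.5 mm and 10.7 degrees, less where a joint would pass 70% of its speed; a pose out of reach is approached as far as the arm can. A call with a number of a shift or a turn outside -1 to 1 is refused whole. A call with a gripper value outside its range is refused whole. The fingers move at their own pace and stop on an object; "newtons" is the grip in N (left out, the last holds). Time passes only in rows, so rows that repeat a pose let the fingers close, or fill a call up. It gives the time, the measured TCP pose, the force, the opening and the grip force at its end, in the units of the state.
- ctrl.get_state(): the state, without advancing time (a new reading comes with each control period).
- ctrl.get_image(name): name is "scene" or "top" or "wrist"; returns a dict with "pixels" (480x640x3 uint8, red, green, blue), "fx", "fy", "cx", "cy" (pixels), "xyz" and "rotation" of the camera in the world; the wrist camera has in their place "tool_from_camera" (4x4, takes a point from camera to tool coordinates, whose origin is the TCP and whose axes are the flange's). Camera axes: x right, y up, looking along -z (the intrinsics and any distortion apply to the point x, -y, -z); pixel columns grow to the right and rows downward; lengths in m; the calibration is good to about 2 mm. A picture is of the moment at which its call begins: read the wrist's pose just before it. There is no depth.
- ctrl.close_job(): hands the job in; it is judged then, once.
The state is a dict: "time": time; "joint_positions": joint angles; "qd": joint speeds; "joint_torque": joint torques, N m; "position": TCP position; "tool_rot": TCP orientation; "ft_force": force on the tool from outside, world axes, zero at the start; "torque": the same for the moment, N m; "grip_width": opening from 0.0 (shut) to 1.0 (fully open); "grip_force": force on a finger pad.
Only numpy, scipy, OpenCV 4.12 (cv2) and the standard library are available. Lean on these libraries where they do the work, as an engineer would, in place of code of your own. Each camera call takes 0.05 s, during which the arm holds its last target. There are 200 camera calls.

## Working session

There is one attempt and no reset: what is moved stays moved. The work goes in short steps, Python scripts to look and compute and a tool call to move; the robot and the scene stay as the last step left them, time stands still between calls to the robot, and variables do not carry over. Pictures are saved under pics/ and viewed, at most 10 in all, crops included, and the job is handed in when it is done.

Besides the shell and the picture viewer there is one more tool, called after "Call:" by a JSON object that holds its "api" and its "payload", one argument or row to a line. jog_arm: Moves the arm, as the interface text tells. Its arguments: {"type":"object","properties":{"moves":{"type":"array"},"newtons":{"type":"number"}},"required":["moves"]}

```bash
mkdir -p pics; cat > h.py <<'E'
import numpy as np, cv2, json, pickle
from scipy.spatial.transform import Rotation as R
from bench import ctrl
def snap(name, fn):
    s=ctrl.get_state(); im=ctrl.get_image(name)
    d={k:v for k,v in im.items()}
    if name=="wrist":
        T=np.eye(4);T[:3,:3]=R.from_rotvec(s["tool_rot"]).as_matrix();T[:3,3]=s["position"]
        C=T@np.array(im["tool_from_camera"]); d["xyz"]=C[:3,3]; d["rotation"]=C[:3,:3]
    d["rotation"]=np.array(d["rotation"]); d["xyz"]=np.array(d["xyz"])
    pickle.dump(d,open(f"pics/{fn}.pkl","wb")); cv2.imwrite(f"pics/{fn}.png",np.array(d["pixels"])[:,:,::-1]); return d
def load(fn): return pickle.load(open(f"pics/{fn}.pkl","rb"))
def rm(d):
    r=np.array(d["rotation"]); return r if r.shape==(3,3) else R.from_rotvec(r).as_matrix() if r.size==3 else R.from_quat(r).as_matrix()
def ray(d,u,v):
    p=np.array([(u-d["cx"])/d["fx"],-(v-d["cy"])/d["fy"],-1.0]); return d["xyz"], rm(d)@p
def onz(d,u,v,z):
    o,r=ray(d,u,v); return o+r*(z-o[2])/r[2]
def tri(a,ua,b,ub):
    o1,r1=ray(a,*ua);o2,r2=ray(b,*ub)
    t=np.linalg.lstsq(np.c_[r1,-r2],o2-o1,rcond=None)[0]
    p,q=o1+t[0]*r1,o2+t[1]*r2; return (p+q)/2,np.linalg.norm(p-q)
def proj(d,P):
    p=rm(d).T@(np.array(P)-d["xyz"]); return d["cx"]+d["fx"]*p[0]/-p[2], d["cy"]-d["fy"]*p[1]/-p[2]
def delta(pos,rot=None):
    s=ctrl.get_state();M=R.from_rotvec(s["tool_rot"])
    print("shift",np.round(M.inv().apply(np.array(pos)-s["position"])/.3,4))
    if rot is not None: print("turn",np.round((M.inv()*R.from_matrix(rot)).as_rotvec()/(np.pi/3),4))
E
python3 - <<'E'
from h import *
print(ctrl.get_state()); print(ctrl.grasp_offset)
for n in("scene","top","wrist"):
    d=snap(n,n+"0"); print({k:v for k,v in d.items() if k!="pixels"})
E
```

```text
{'time': 0.0, 'joint_positions': array([-1.27794803,  0.32183469, -0.07005589,  1.45166752,  0.02264047,
        1.3707797 , -0.05693896]), 'qd': array([-0.00031485,  0.00090683, -0.00195653, -0.00061683,  0.00059563,
        0.00179059, -0.00126929]), 'joint_torque': array([ 7.67241709e-04, -4.91303480e+01, -4.03702743e-01, -3.12533391e+01,
       -6.41333009e-02,  4.36990173e-02,  1.80750803e-04]), 'position': array([0.17876419, 0.6242946 , 0.18385753]), 'tool_rot': array([-4.36467154e-01, -3.11100342e+00,  2.98354580e-03]), 'ft_force': array([-0.01764177, -0.42822734, -0.24162899]), 'torque': array([0.03755021, 0.00413848, 0.01815742]), 'grip_force': 0.0, 'grip_width': 1.0023116598782833}
0.0187
{'fx': 458.244964924413, 'fy': 458.244964924413, 'cx': 323.89795804365673, 'cy': 244.63368203540415, 'xyz': array([ 1.13005568, -0.02935669,  0.78117288]), 'rotation': array([0.60528528, 0.5752812 , 1.48316338])}
{'fx': 524.11463013409, 'fy': 524.11463013409, 'cx': 324.8371997496548, 'cy': 234.32523287591835, 'xyz': array([0.26493283, 0.00247167, 1.26959316]), 'rotation': array([ 0.13969797, -0.15812839, -1.55552126])}
{'fx': 359.68649279172223, 'fy': 359.68649279172223, 'cx': 326.3203842462395, 'cy': 236.10813746932604, 'tool_from_camera': array([[ 3.06828323e-04,  9.57621814e-01,  2.88028413e-01,
         7.92742765e-02],
       [ 9.99999871e-01, -4.10320233e-04,  2.98940376e-04,
         8.71622404e-04],
       [ 4.04455711e-04,  2.88028284e-01, -9.57621817e-01,
        -1.99553384e-01],
       [ 0.00000000e+00,  0.00000000e+00,  0.00000000e+00,
         1.00000000e+00]]), 'xyz': array([0.10286164, 0.64733699, 0.38352686]), 'rotation': array([[ 0.27484895, -0.9208822 , -0.27646707],
       [ 0.96148507,  0.26260607,  0.08114496],
       [-0.00212302, -0.28812156,  0.95759149]])}
```

View pics/top0.png

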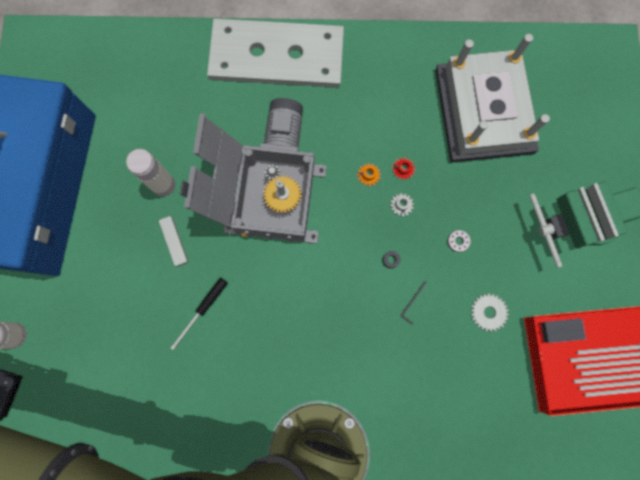

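View pics/scene0.png

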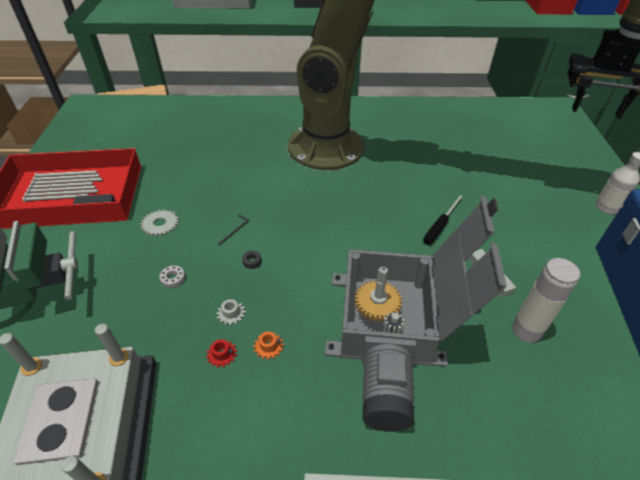

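```bash
python3 - <<'E'
import cv2,numpy as np
a=cv2.imread('pics/top0.png')[90:250,175:335]; b=cv2.imread('pics/top0.png')[150:220,350:420]; c=cv2.imread('pics/scene0.png')[190:350,330:510][:,:]
f=cv2.INTER_CUBIC
A=cv2.resize(a,(480,480),interpolation=f);B=cv2.resize(b,(300,300),interpolation=f)
o=np.zeros((480,790,3),np.uint8);o[:,:480]=A;o[:300,485:785]=B
cv2.imwrite('pics/c1.png',o)
cv2.imwrite('pics/c2.png',cv2.resize(c,(720,600)[:2],interpolation=f)) 
E
```

```text
(no output)
```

View pics/c1.png

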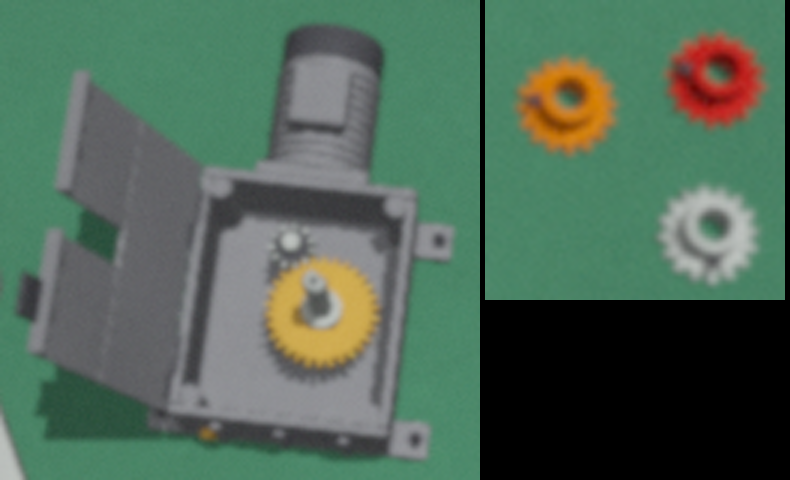

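The top view shows the case rim corners at about (243,146), (313,153), (305,236) and (232,227), and the cover leaning back to the left. The shaft end is at (279,183). There are three sprocket-like parts: orange (369,174), red (403,168) and light grey (402,204). The grey one, hubbed and not orange or red, is the one meant; the crop shows its hub and a dark screw mark at the lower side.

```bash
python3 - <<'E'
from h import *
t=load("top0");s=load("scene0")
C=[onz(t,*p,0.09) for p in [(243.3,146),(312.7,153.3),(305,235.7),(231.7,226.7)]]
for c in C: print(np.round(c,4))
for i in range(4): print(np.linalg.norm(C[i]-C[(i+1)%4]))
print("mean",np.mean(C,0)); 
print("shaft tri",tri(t,(279,183.3),s,(382,269)), onz(t,279,183.3,.15))
# sprocket grey
for d,n,(x0,x1,y0,y1) in((t,"t",(385,420,188,220)),(s,"s",(210,252,292,328))):
    p=np.array(d["pixels"])[y0:y1,x0:x1].astype(int); m=(p.min(2)>110)&(p.max(2)-p.min(2)<40)
    ys,xs=np.nonzero(m); print(n,m.sum(),(xs.min()+xs.max())/2+x0,(ys.min()+ys.max())/2+y0,xs.mean()+x0,ys.mean()+y0)
    print(onz(d,(xs.min()+xs.max())/2+x0,(ys.min()+ys.max())/2+y0,.01))
print(onz(t,402,204,.006))
# cover free edge: far left corners
for p in[(80,75),(62,188),(52,232),(35,352)]:
    q=(p[0]/3+175,p[1]/3+90); print(q,[np.round(onz(t,*q,z),3) for z in(.2,.25)])
E
```

```text
[0.7022 0.1842 0.09  ]
[0.6863 0.02   0.09  ]
[0.488 0.035 0.09 ]
[0.5071 0.2033 0.09  ]
0.16500822851362404
0.19879326951639523
0.16942853111165385
0.19596238794032642
mean [0.59590863 0.11063573 0.09      ]
shaft tri (array([0.59451489, 0.09250039, 0.14850498]), np.float64(0.0007924264064822473)) [0.59412618 0.09277529 0.15      ]
t 359 401.5 204.5 401.75208913649027 204.1782729805014
[ 0.58460619 -0.20067941  0.01      ]
s 365 230.5 311.5 229.70410958904108 311.6657534246575
[ 0.59015578 -0.20015542  0.01      ]
[ 0.58691741 -0.20259469  0.006     ]
(201.66666666666666, 115.0) [array([0.731, 0.26 , 0.2  ]), array([0.709, 0.248, 0.25 ])]
(195.66666666666666, 152.66666666666666) [array([0.645, 0.268, 0.2  ]), array([0.627, 0.256, 0.25 ])]
(192.33333333333334, 167.33333333333331) [array([0.612, 0.273, 0.2  ]), array([0.596, 0.261, 0.25 ])]
(186.66666666666666, 207.33333333333331) [array([0.525, 0.28 , 0.2  ]), array([0.513, 0.267, 0.25 ])]
```

View pics/c2.png

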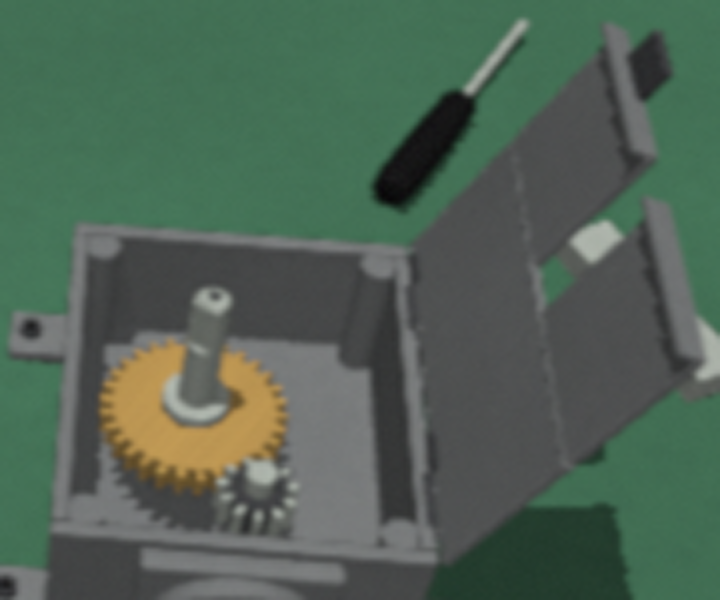

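The scene crop shows the empty inner face of the cover leaning back. The flat's lower ledge on the shaft is at about (382,282) in full-image pixels. Next I'll work out the cover angle, the obstacles and the first waypoints.

```bash
cat >> h.py <<'E'
YAW=-0.095; SH=np.array([.5945,.0925,.15])
def Rz(a): return np.array([[np.cos(a),-np.sin(a),0],[np.sin(a),np.cos(a),0],[0,0,1]])
ORG=SH*[1,1,0]+Rz(YAW)@[0,.02,0]
def case(p): return ORG+Rz(YAW)@np.array(p,float)
def cov(th,x,r,n): # r from hinge to the free edge, n out of the outer face
    return case([x,.085-r*np.cos(th)+n*np.sin(th),.09+r*np.sin(th)+n*np.cos(th)])
def down(a,tilt=0): # tool y at world angle a, z down
    return np.c_[[-np.sin(a),np.cos(a),0],[np.cos(a),np.sin(a),0],[0,0,-1]]
def rows(wps): # list of (pos,rot,grip)
    s=ctrl.get_state();M=R.from_rotvec(s["tool_rot"])
    for p,Q,g in wps:
        print(*np.round(np.r_[M.inv().apply(np.array(p)-s["position"])/.3,(M.inv()*R.from_matrix(Q)).as_rotvec()/(np.pi/3),g],3),sep=", ")
def st():
    s=ctrl.get_state(); print(round(s["time"],2),np.round(s["position"],4),"rot",np.round(s["tool_rot"],3),"F",np.round(s["ft_force"],1),"w",round(float(s["grip_width"])*87,1),"g",round(float(s["grip_force"]),1),"q",np.round(s["joint_positions"],2))
E
python3 - <<'E'
from h import *
t=load("top0");s=load("scene0")
for th in (1.7,1.8,1.9,2.0,2.1):
    print(th,[np.round(proj(t,cov(th,x,.17,0)),0) for x in(.1,-.1)],"scene",[np.round(proj(s,cov(th,x,.17,0)),0) for x in(.1,-.1)])
f=lambda p:(p[0]/4+330,p[1]/3.75+190)
print([f(p) for p in [(605,45),(660,160),(650,210),(700,365)]])
for p in[(95,115),(60,275),(128,160),(160,190),(20,335)]: print(p,[np.round(onz(t,*p,z)[:2],2) for z in(0,.1,.19)])
print(tri(t,(142,161),s,(562,272)))
E
```

```text
1.7 [array([220., 115.]), array([205., 209.])] scene [array([477., 279.]), array([460., 191.])]
1.8 [array([212., 115.]), array([197., 209.])] scene [array([488., 281.]), array([470., 193.])]
1.9 [array([204., 115.]), array([190., 209.])] scene [array([498., 284.]), array([478., 196.])]
2.0 [array([197., 115.]), array([183., 208.])] scene [array([508., 287.]), array([486., 199.])]
2.1 [array([191., 116.]), array([176., 209.])] scene [array([516., 291.]), array([493., 203.])]
[(481.25, 202.0), (495.0, 232.66666666666666), (492.5, 246.0), (505.0, 287.3333333333333)]
(95, 115) [array([0.81, 0.58]), array([0.77, 0.54]), array([0.73, 0.49])]
(60, 275) [array([0.4 , 0.63]), array([0.39, 0.58]), array([0.38, 0.53])]
(128, 160) [array([0.69, 0.49]), array([0.66, 0.45]), array([0.63, 0.41])]
(160, 190) [array([0.62, 0.4 ]), array([0.59, 0.37]), array([0.56, 0.34])]
(20, 335) [array([0.26, 0.71]), array([0.26, 0.65]), array([0.26, 0.6 ])]
(array([0.63150326, 0.38978223, 0.18432837]), np.float64(0.006537194933189666))
```

```bash
python3 - <<'E'
from h import *
a=YAW+np.pi/2; D=down(a); D0=R.from_rotvec(ctrl.get_state()["tool_rot"]).as_matrix()
rows([([.19,.61,.25],D0,-1),([.2,.58,.31],D0,-1),([.22,.54,.36],D,-1),([.27,.5,.38],D,-1),([.32,.46,.38],D,-1),([.37,.42,.38],D,-1),([.41,.39,.38],D,-1),([.43,.375,.38],D,-1)])
print(case([-.065,.2,.235]))
E
```

```text
-0.049, -0.036, -0.219, -0.0, 0.0, -0.0, -1.0
-0.109, -0.124, -0.419, -0.0, 0.0, -0.0, -1.0
-0.21, -0.234, -0.586, -0.001, -0.0, -0.175, -1.0
-0.406, -0.316, -0.652, -0.001, -0.0, -0.175, -1.0
-0.603, -0.398, -0.652, -0.001, -0.0, -0.175, -1.0
-0.8, -0.481, -0.652, -0.001, -0.0, -0.175, -1.0
-0.956, -0.54, -0.652, -0.001, -0.0, -0.175, -1.0
-1.034, -0.57, -0.652, -0.001, -0.0, -0.175, -1.0
[0.55066167 0.31767371 0.235     ]
```

Call:
{"api": "jog_arm", "payload": {
  "moves": [-0.05,-0.04,-0.2,0,0,0,-1,-0.11,-0.12,-0.39,0,0,0,-1,-0.21,-0.23,-0.56,0,0,-0.17,-1,-0.4,-0.31,-0.65,0,0,-0.175,-1,-0.59,-0.39,-0.65,0,0,-0.175,-1,-0.78,-0.47,-0.65,0,0,-0.175,-1,-0.9,-0.53,-0.65,0,0,-0.175,-1,-0.96,-0.56,-0.65,0,0,-0.175,-1],
  "newtons": 20
}}

```text
time: 1.15
position: [0.4125, 0.3807, 0.3799]
tool_rot: [0.159, 3.137, -0.001]
ft_force: [-0.6, 1.0, 0.1]
grip_width: 0.174
grip_force: 0.0
```

```bash
python3 - <<'E'
from h import *
st(); a=YAW+np.pi/2; D=down(a)
W=[([.48,.36,.36],-1),([.53,.335,.33],-1),(case([-.065,.2,.28]),-1),(case([-.065,.2,.237]),-1)]
# push upright: finger side vs tip, half thickness ~0.012
for y in(.17,.15,.13,.11): W.append((case([-.065,y,.237]),-1))
rows([(p,D,g) for p,g in W])
E
```

```text
1.15 [0.4125 0.3807 0.3799] rot [ 1.590e-01  3.137e+00 -1.000e-03] F [-0.6  1.   0.1] w 15.2 g 0.0 q [-0.92  0.11  0.14  1.32 -0.01  1.71  0.69]
-0.231, -0.046, 0.066, -0.001, 0.001, -0.006, -1.0
-0.405, -0.112, 0.167, -0.001, 0.001, -0.006, -1.0
-0.479, -0.162, 0.333, -0.001, 0.001, -0.006, -1.0
-0.479, -0.162, 0.477, -0.001, 0.001, -0.006, -1.0
-0.48, -0.262, 0.477, -0.001, 0.001, -0.006, -1.0
-0.48, -0.329, 0.477, -0.001, 0.001, -0.006, -1.0
-0.48, -0.395, 0.477, -0.001, 0.001, -0.006, -1.0
-0.481, -0.462, 0.477, -0.001, 0.001, -0.006, -1.0
```

Call:
{"api": "jog_arm", "payload": {
  "moves": [-0.2,-0.04,0.05,0,0,0,-1,-0.38,-0.1,0.14,0,0,0,-1,-0.48,-0.16,0.28,0,0,0,-1,-0.48,-0.16,0.42,0,0,0,-1,-0.48,-0.19,0.477,0,0,0,-1,-0.48,-0.25,0.477,0,0,0,-1,-0.48,-0.3,0.477,0,0,0,-1,-0.48,-0.35,0.477,0,0,0,-1]
}}

```text
time: 2.15
position: [0.5436, 0.2648, 0.2386]
tool_rot: [0.151, 3.136, 0.002]
ft_force: [-0.0, -0.4, -0.2]
grip_width: 0.006
grip_force: 0.0
```

```bash
python3 - <<'E'
from h import *
st(); d=snap("top","top1"); 
p=R.from_matrix(Rz(YAW)).inv().apply(ctrl.get_state()["position"]-ORG);print(p)
E
```

```text
2.15 [0.5436 0.2648 0.2386] rot [1.510e-01 3.136e+00 2.000e-03] F [-0.  -0.4 -0.2] w 0.6 g 0.0 q [-0.71  0.2   0.25  1.5  -0.05  1.44  1.02]
[-0.06650464  0.14400995  0.23866186]
```

View pics/top1.png

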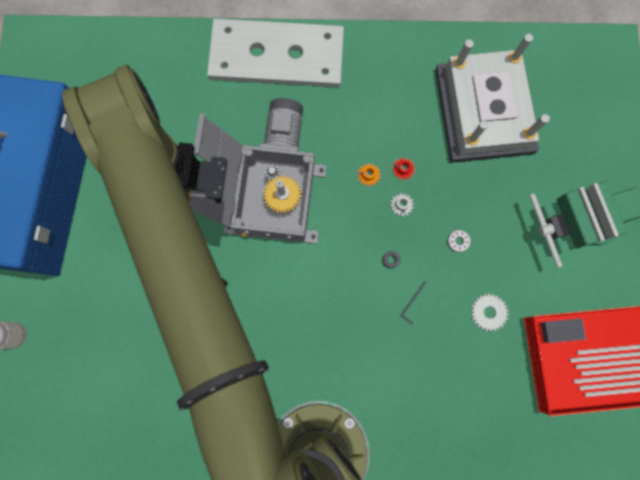

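The arm hides part of the cover, but the cover's upper corner at (203,116) is unchanged, so there's no contact yet. I'll keep pushing towards −y.

Call:
{"api": "jog_arm", "payload": {
  "moves": [0,-0.04,0,0,0,0,-1,0,-0.08,0,0,0,0,-1,0,-0.12,0,0,0,0,-1,0,-0.16,0,0,0,0,-1,0,-0.2,0,0,0,0,-1,0,-0.22,0,0,0,0,-1,0,-0.22,0,0,0,0,-1,0,-0.22,0,0,0,0,-1]
}}

```text
time: 3.2
position: [0.5365, 0.2008, 0.2368]
tool_rot: [-0.149, -3.138, -0.001]
ft_force: [-1.1, -0.7, 0.8]
grip_width: 0.006
grip_force: 0.0
```

```bash
python3 - <<'E'
from h import *
st(); d=snap("scene","scene1"); 
p=R.from_matrix(Rz(YAW)).inv().apply(ctrl.get_state()["position"]-ORG);print(p)
for th in(1.2,1.3,1.4,1.5,1.6,1.7,1.9): print(th,np.round(proj(d,cov(th,.1,.17,0))),np.round(proj(d,cov(th,-.1,.17,0))))
cv2.imwrite('pics/c3.png',cv2.resize(np.array(d["pixels"])[130:370,310:630,::-1],(800,600)))
E
```

```text
3.2 [0.5365 0.2008 0.2368] rot [-1.490e-01 -3.138e+00 -1.000e-03] F [-1.1 -0.7  0.8] w 0.5 g 0.0 q [-0.66  0.13  0.28  1.58 -0.04  1.43  1.1 ]
[-0.06801617  0.08238776  0.23680236]
1.2 [419. 279.] [412. 192.]
1.3 [430. 277.] [422. 191.]
1.4 [442. 277.] [431. 190.]
1.5 [454. 276.] [441. 189.]
1.6 [465. 277.] [451. 190.]
1.7 [477. 279.] [460. 191.]
1.9 [498. 284.] [478. 196.]
```

View pics/c3.png

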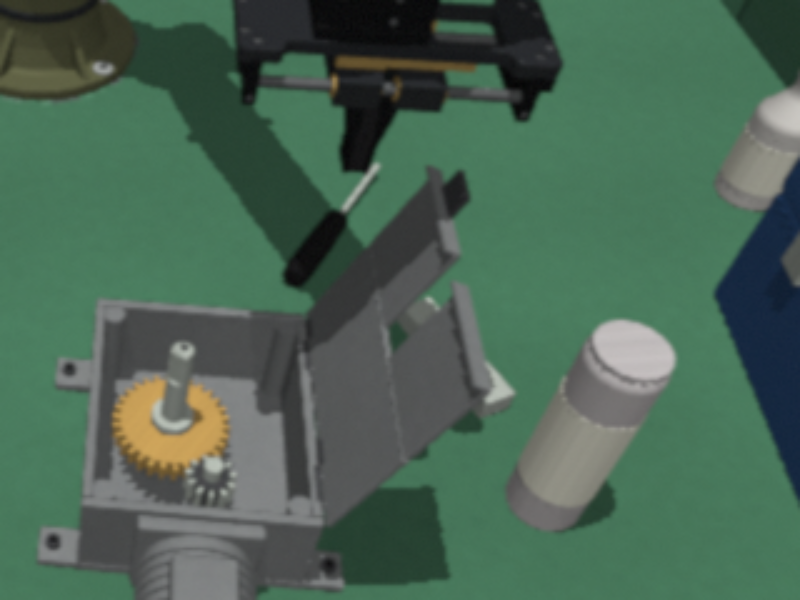

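The crop shows the cover still leaning back, with its free-edge corners at about (486,196) and (505,286), which is roughly 2.0 rad. The finger passed just over its edge. I'll go back, drop lower and push again.

Call:
{"api": "jog_arm", "payload": {
  "moves": [0,0,-0.18,0,0,0,-1,0,0.18,-0.21,0,0,0,-1,0,0.36,-0.21,0,0,0,-1,0,0.48,-0.15,0,0,0,-1,0,0.48,0,0,0,0,-1,0,0.48,0.1,0,0,0,-1,0,0.43,0.11,0,0,0,-1,0,0.38,0.11,0,0,0,-1]
}}

```text
time: 4.25
position: [0.548, 0.3125, 0.205]
tool_rot: [0.15, 3.137, 0.0]
ft_force: [0.3, -0.6, -0.1]
grip_width: 0.002
grip_force: 0.0
```

Call:
{"api": "jog_arm", "payload": {
  "moves": [0,-0.04,0,0,0,0,-1,0,-0.08,-0.01,0,0,0,-1,0,-0.12,-0.02,0,0,0,-1,0,-0.16,-0.04,0,0,0,-1,0,-0.2,-0.06,0,0,0,-1,0,-0.24,-0.07,0,0,0,-1,0,-0.28,-0.08,0,0,0,-1,0,-0.3,-0.08,0,0,0,-1]
}}

```text
time: 5.25
position: [0.5387, 0.2232, 0.2284]
tool_rot: [-0.151, -3.138, -0.001]
ft_force: [-1.2, 3.5, 1.5]
grip_width: 0.003
grip_force: 1.6
```

```bash
python3 - <<'E'
from h import *
st(); d=snap("scene","scene2"); 
p=R.from_matrix(Rz(YAW)).inv().apply(ctrl.get_state()["position"]-ORG);print(p)
cv2.imwrite('pics/c4.png',cv2.resize(np.array(d["pixels"])[130:370,310:630,::-1],(800,600)))
E
```

```text
5.25 [0.5387 0.2232 0.2284] rot [-1.510e-01 -3.138e+00 -1.000e-03] F [-1.2  3.5  1.5] w 0.2 g 1.6 q [-0.67  0.16  0.27  1.57 -0.04  1.42  1.07]
[-0.06782594  0.10424528  0.22840578]
```

View pics/c4.png

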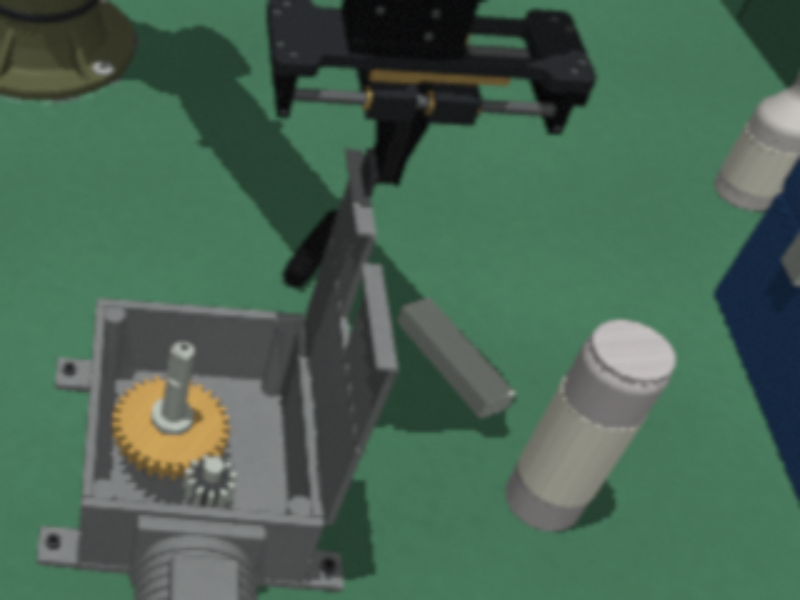

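The crop shows the cover nearly upright, with its near free-edge corner at about (468,276), or 1.6 rad, and the finger behind it pushing with 3.5 N. Next is the arc down.

```bash
python3 - <<'E'
from h import *
D=down(YAW+np.pi/2)
W=[]
for th in (1.5,1.4,1.3,1.2,1.1,1.0,.9,.8,.7,.6,.5,.4,.3,.2,.1,0):
    c=cov(th,-.067,.145,.005)+Rz(YAW)@[0,.008*np.sin(th),0]; W.append((c,D,-1))
rows(W)
E
```

```text
-0.003, -0.055, -0.022, 0.0, -0.0, -0.002, -1.0
-0.003, -0.104, -0.018, 0.0, -0.0, -0.002, -1.0
-0.003, -0.152, -0.009, 0.0, -0.0, -0.002, -1.0
-0.003, -0.199, 0.005, 0.0, -0.0, -0.002, -1.0
-0.003, -0.245, 0.023, 0.0, -0.0, -0.002, -1.0
-0.003, -0.289, 0.046, 0.0, -0.0, -0.002, -1.0
-0.003, -0.331, 0.072, 0.0, -0.0, -0.002, -1.0
-0.003, -0.37, 0.103, 0.0, -0.0, -0.002, -1.0
-0.004, -0.406, 0.137, 0.0, -0.0, -0.002, -1.0
-0.004, -0.439, 0.175, 0.0, -0.0, -0.002, -1.0
-0.004, -0.468, 0.215, 0.0, -0.0, -0.002, -1.0
-0.004, -0.492, 0.258, 0.0, -0.0, -0.002, -1.0
-0.004, -0.513, 0.303, 0.0, -0.0, -0.002, -1.0
-0.004, -0.529, 0.349, 0.0, -0.0, -0.002, -1.0
-0.004, -0.541, 0.397, 0.0, -0.0, -0.002, -1.0
-0.004, -0.547, 0.445, 0.0, -0.0, -0.002, -1.0
```

Call:
{"api": "jog_arm", "payload": {
  "moves": [0,-0.05,-0.02,0,0,0,-1,0,-0.1,-0.02,0,0,0,-1,0,-0.15,-0.01,0,0,0,-1,0,-0.2,0.005,0,0,0,-1,0,-0.245,0.023,0,0,0,-1,0,-0.29,0.046,0,0,0,-1,0,-0.33,0.07,0,0,0,-1,0,-0.37,0.1,0,0,0,-1]
}}

```text
time: 6.3
position: [0.5283, 0.1125, 0.1973]
tool_rot: [0.15, 3.138, -0.001]
ft_force: [0.1, 0.8, 1.6]
grip_width: 0.007
grip_force: 1.1
```

Call:
{"api": "jog_arm", "payload": {
  "moves": [0,-0.036,0.034,0,0,0,-1,0,-0.07,0.072,0,0,0,-1,0,-0.1,0.112,0,0,0,-1,0,-0.12,0.155,0,0,0,-1,0,-0.143,0.2,0,0,0,-1,0,-0.16,0.24,0,0,0,-1,0,-0.17,0.28,0,0,0,-1,0,-0.177,0.31,0,0,0,-1]
}}

```text
time: 7.3
position: [0.523, 0.0605, 0.1039]
tool_rot: [-0.15, -3.137, 0.0]
ft_force: [-0.5, -0.8, 1.4]
grip_width: 0.007
grip_force: 0.7
```

```bash
python3 - <<'E'
from h import *
st()
p=R.from_matrix(Rz(YAW)).inv().apply(ctrl.get_state()["position"]-ORG);print(p)
E
```

```text
7.3 [0.523  0.0605 0.1039] rot [-0.15  -3.137  0.   ] F [-0.5 -0.8  1.4] w 0.6 g 0.7 q [-0.52  0.12  0.38  1.87 -0.05  1.16  1.35]
[-0.06818998 -0.05862214  0.10390985]
```

Call:
{"api": "jog_arm", "payload": {
  "moves": [0,0,0.01,0,0,0,-1,0,0,0.02,0,0,0,-1,0,0,0.03,0,0,0,-1,0,0,0.034,0,0,0,-1,0,0,0.037,0,0,0,-1,0,0,0.04,0,0,0,-1,0,0,0.04,0,0,0,-1,0,0,0.04,0,0,0,-1]
}}

```text
time: 8.3
position: [0.5233, 0.0609, 0.0928]
tool_rot: [0.15, 3.138, 0.0]
ft_force: [0.2, -0.3, 0.3]
grip_width: 0.004
grip_force: 0.3
```

Call:
{"api": "jog_arm", "payload": {
  "moves": [0,0,0.004,0,0,0,-1,0,0,0.007,0,0,0,-1,0,0,0.01,0,0,0,-1,0,0,0.013,0,0,0,-1,0,0,0.013,0,0,0,-1,0,0,0.013,0,0,0,-1,0,0,0.013,0,0,0,-1,0,0,0.013,0,0,0,-1]
}}

```text
time: 9.3
position: [0.5231, 0.0609, 0.0889]
tool_rot: [-0.15, -3.138, -0.0]
ft_force: [0.3, -0.2, -0.0]
grip_width: 0.008
grip_force: 0.0
```

```bash
python3 - <<'E'
from h import *
st(); d=snap("scene","scene3")
cv2.imwrite('pics/c5.png',cv2.resize(np.array(d["pixels"])[160:360,310:510,::-1],(600,600),interpolation=cv2.INTER_CUBIC))
E
```

```text
9.3 [0.5231 0.0609 0.0889] rot [-0.15  -3.138 -0.   ] F [ 0.3 -0.2 -0. ] w 0.7 g 0.0 q [-0.52  0.13  0.38  1.89 -0.05  1.13  1.36]
```

View pics/c5.png

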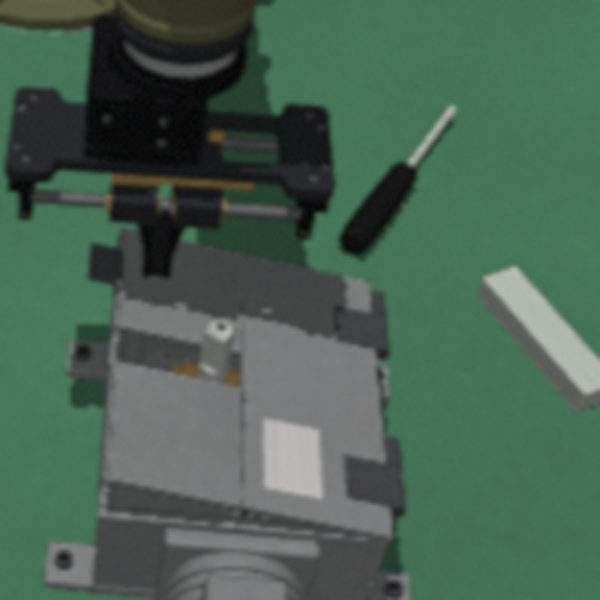

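```bash
python3 - <<'E'
from h import *
d=load("scene3"); f=lambda P:np.round((np.array(proj(d,P))-[310,160])*3)
for th in(0,.05,.1,.15,.2):
    print(th,"free+x top/bot",f(cov(th,.1,.17,.005)),f(cov(th,.1,.17,0)),"slot +x corner",f(cov(th,.014,.17,.005)),"slot end",f(cov(th,.014,.09,.005)),"hinge",f(cov(th,.1,0,.005)), "-x free",f(cov(th,-.1,.17,.005)))
print("case top corner", f(case([.1,-.085,.09])),"tcp",f(ctrl.get_state()["position"]))
E
```

```text
0 free+x top/bot [ 96. 508.] [ 96. 513.] slot +x corner [104. 392.] slot end [232. 401.] hinge [389. 532.] -x free [112. 259.]
0.05 free+x top/bot [ 97. 500.] [ 97. 505.] slot +x corner [105. 383.] slot end [233. 397.] hinge [390. 532.] -x free [114. 251.]
0.1 free+x top/bot [100. 492.] [ 98. 497.] slot +x corner [107. 375.] slot end [235. 393.] hinge [390. 532.] -x free [116. 242.]
0.15 free+x top/bot [103. 484.] [101. 489.] slot +x corner [110. 367.] slot end [237. 388.] hinge [391. 532.] -x free [118. 234.]
0.2 free+x top/bot [106. 476.] [104. 481.] slot +x corner [114. 358.] slot end [239. 384.] hinge [391. 532.] -x free [122. 225.]
case top corner [ 96. 513.] tcp [149. 303.]
```

```bash
python3 - <<'E'
from h import *
d=load("scene1")
for P in([.5365,.2008,.2368],[.5387,.2232,.2284],[.5231,.0609,.0889]): 
  for dz in (0,.0187,.03): print(np.round(proj(d,np.array(P)+[0,0,dz])),end=" ")
  print()
d=load("scene3"); print((np.array([157,275])/3+[310,160]))
d=snap("wrist","w3")
E
```

```text
[446. 211.] [448. 203.] [449. 199.] 
[457. 216.] [460. 208.] [461. 203.] 
[360. 261.] [361. 255.] [361. 251.] 
[362.33333333 251.66666667]
```

View pics/w3.png

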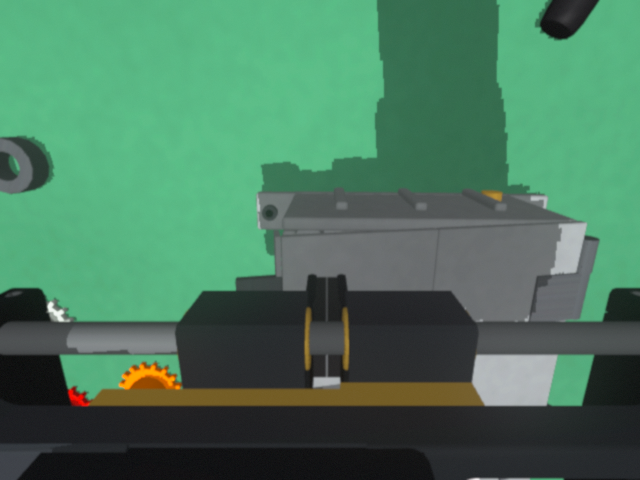

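The wrist view shows the finger tips at about (325,280). In the scene views the visible tip sits about 29 mm above the reported TCP. So the cover is still at about 0.16 rad and the finger rests on it. I'll press further down, watching the force.

Call:
{"api": "jog_arm", "payload": {
  "moves": [0,0,0.01,0,0,0,-1,0,0,0.02,0,0,0,-1,0,0,0.03,0,0,0,-1,0,0,0.04,0,0,0,-1,0,0,0.05,0,0,0,-1,0,0,0.06,0,0,0,-1,0,0,0.065,0,0,0,-1,0,0,0.07,0,0,0,-1]
}}

```text
time: 10.4
position: [0.5232, 0.0607, 0.0679]
tool_rot: [-0.15, -3.138, -0.0]
ft_force: [-0.7, -0.9, 0.6]
grip_width: 0.005
grip_force: 0.6
```

```bash
python3 - <<'E'
from h import *
st(); d=snap("scene","scene4"); snap("wrist","w4"); snap("top","top4")
o=np.zeros((600,800,3),np.uint8)
o[:400,:400]=cv2.resize(np.array(d["pixels"])[160:360,310:510,::-1],(400,400),interpolation=cv2.INTER_CUBIC)
o[:400,400:]=cv2.resize(cv2.imread('pics/top4.png')[120:260,180:320],(400,400))
cv2.imwrite("pics/c6.png",o)
E
```

```text
10.4 [0.5232 0.0607 0.0679] rot [-0.15  -3.138 -0.   ] F [-0.7 -0.9  0.6] w 0.4 g 0.6 q [-0.51  0.15  0.38  1.91 -0.06  1.09  1.37]
```

Call:
{"api": "jog_arm", "payload": {
  "moves": [0,0,0.003,0,0,0,-1,0,0,0.006,0,0,0,-1,0,0,0.009,0,0,0,-1,0,0,0.012,0,0,0,-1,0,0,0.015,0,0,0,-1,0,0,0.015,0,0,0,-1,0,0,0.015,0,0,0,-1,0,0,0.015,0,0,0,-1]
}}

```text
time: 11.55
position: [0.5233, 0.0608, 0.0634]
tool_rot: [0.15, 3.138, 0.0]
ft_force: [0.4, -0.2, -0.3]
grip_width: 0.006
grip_force: 0.0
```

```bash
python3 - <<'E'
from h import *
st(); snap("scene","scene5")
for n in("scene3","scene4","scene5"):
    g=cv2.cvtColor(np.array(load(n)["pixels"]),cv2.COLOR_RGB2GRAY); print(n,"edge",g[308:340,353:357].mean(1).astype(int)); print("  slot",g[270:302,350:353].mean(1).astype(int))
d=load("scene5")
for th in(0,.05,.1,.15): print(th,np.round(proj(d,cov(th,.1,.15,.005)),1),np.round(proj(d,cov(th,.1,.15,0)),1),"slot+x",np.round(proj(d,cov(th,.014,.16,.005)),1))
E
```

```text
11.55 [0.5233 0.0608 0.0634] rot [0.15  3.138 0.   ] F [ 0.4 -0.2 -0.3] w 0.5 g 0.0 q [-0.51  0.16  0.38  1.92 -0.07  1.08  1.37]
scene3 edge [120 121 120 120 120 121 122 123 123 122 121 122 118  99  76  69  70  70
  71  71  68  62  67  87 109  90  72  69  70  70  70  70]
  slot [ 68  65  67  67  65  64  64  64  63  66  82 113 124 125 126 125 124 124
 124 123 123 122 122 121 120 120 121 122 122 122 122 122]
scene4 edge [123 123 123 123 123 123 124 123 123 123 123 124 124 124 125 125 125 125
 125 119  92  66  64  77  95  83  71  70  70  70  69  70]
  slot [124 123 123 124 124 122 110  85  68  65  67  70  75  76  75  74  72  76
 100 122 129 129 127 128 127 126 126 125 125 124 124 124]
scene5 edge [123 124 124 123 123 123 123 123 123 123 123 124 123 124 125 126 125 125
 125 125 124 113  87  79  94  83  71  70  71  70  69  69]
  slot [124 125 124 124 124 124 124 120  93  71  66  70  75  77  75  73  72  71
  70  85 123 130 130 128 128 127 127 126 126 125 124 124]
0 [353.4 330.3] [353.2 331.9] slot+x [349.9 290.9]
0.05 [353.9 328. ] [353.6 329.5] slot+x [350.4 288.3]
0.1 [354.7 325.6] [354.2 327.2] slot+x [351.1 285.7]
0.15 [355.6 323.3] [355.  324.9] slot+x [352.  283.1]
```

Call:
{"api": "jog_arm", "payload": {
  "moves": [0,0,0.003,0,0,0,-1,0,0,0.006,0,0,0,-1,0,0,0.009,0,0,0,-1,0,0,0.012,0,0,0,-1,0,0,0.015,0,0,0,-1,0,0,0.018,0,0,0,-1,0,0,0.02,0,0,0,-1,0,0,0.02,0,0,0,-1]
}}

```text
time: 12.6
position: [0.5233, 0.0606, 0.0578]
tool_rot: [0.15, 3.138, 0.0]
ft_force: [-1.2, -1.2, 4.3]
grip_width: 0.004
grip_force: 2.3
```

```bash
python3 - <<'E'
from h import *
st(); snap("scene","scene6")
for n in("scene6",):
    g=cv2.cvtColor(np.array(load(n)["pixels"]),cv2.COLOR_RGB2GRAY); print(n,"edge",g[322:340,353:357].mean(1).astype(int)); print("  slot",g[280:300,350:353].mean(1).astype(int))
E
```

```text
12.6 [0.5233 0.0606 0.0578] rot [0.15  3.138 0.   ] F [-1.2 -1.2  4.3] w 0.4 g 2.3 q [-0.51  0.17  0.38  1.92 -0.07  1.07  1.37]
scene6 edge [124 125 125 125 125 125 125 125 120 101  86  75  70  69  70  70  70  69]
  slot [ 90  71  73  76  75  74  73  72  72  71  69  84 123 132 130 129 128 127
 126 126]
```

Call:
{"api": "jog_arm", "payload": {
  "moves": [0,0,0.003,0,0,0,-1,0,0,0.006,0,0,0,-1,0,0,0.009,0,0,0,-1,0,0,0.012,0,0,0,-1,0,0,0.012,0,0,0,-1,0,0,0.012,0,0,0,-1,0,0,0.012,0,0,0,-1,0,0,0.012,0,0,0,-1]
}}

```text
time: 13.65
position: [0.5234, 0.0606, 0.0576]
tool_rot: [-0.151, -3.138, -0.002]
ft_force: [-10.7, -3.5, 27.6]
grip_width: 0.004
grip_force: 13.5
```

The force rose to 28 N, so the cover is shut. That contact puts the real finger tip about 37 mm above the reported TCP, which agrees with the pictures. Next I'll lift off, open the fingers and look at the shaft and sprocket from above.

Call:
{"api": "jog_arm", "payload": {
  "moves": [0,0,-0.1,0,0,0,-1,0,0,-0.28,0,0,0,1,-0.1,0.06,-0.33,0,0,0,1,-0.26,0.12,-0.33,0,0,0,1,-0.4,0.13,-0.33,0,0,0,1,-0.48,0.13,-0.33,0,0,0,1,-0.48,0.13,-0.33,0,0,0,1,-0.48,0.13,-0.33,0,0,0,1]
}}

```text
time: 14.65
position: [0.6693, 0.0861, 0.1522]
tool_rot: [-0.15, -3.136, -0.0]
ft_force: [0.6, -0.7, 0.1]
grip_width: 0.715
grip_force: 0.0
```

```bash
python3 - <<'E'
from h import *
st(); d=snap("wrist","ws1"); print("shaft px",proj(d,SH),proj(d,SH-[0,0,.032]))
sp=np.array([.587,-.2005,.028]); tgt=np.r_[(sp+Rz(YAW)@[.075,0,0])[:2],.11]
delta(tgt)
E
```

```text
14.65 [0.6693 0.0861 0.1522] rot [-0.15  -3.136 -0.   ] F [ 0.6 -0.7  0.1] w 62.2 g 0.0 q [-0.46  0.4   0.39  1.44 -0.15  1.33  1.42]
shaft px (np.float64(323.37740068800025), np.float64(135.79208135249308)) (np.float64(323.8052163239904), np.float64(134.81089874155074))
shift [-0.068  -0.9775  0.1416]
```

Call:
{"api": "jog_arm", "payload": {
  "moves": [0,-0.15,0,0,0,0,1,-0.02,-0.34,0,0,0,0,1,-0.04,-0.53,0,0,0,0,1,-0.06,-0.72,0.03,0,0,0,1,-0.07,-0.88,0.1,0,0,0,1,-0.07,-0.98,0.14,0,0,0,1,-0.07,-0.98,0.14,0,0,0,1,-0.07,-0.98,0.14,0,0,0,1]
}}

```text
time: 15.7
position: [0.6636, -0.2069, 0.1115]
tool_rot: [0.148, 3.137, 0.003]
ft_force: [0.2, 1.0, -0.5]
grip_width: 1.001
grip_force: 0.0
```

```bash
python3 - <<'E'
from h import *
st(); d=snap("wrist","wp1"); sp=np.array([.587,-.2005,.028]); u,v=map(int,proj(d,sp)); print(u,v)
e=load("ws1"); us,vs=map(int,proj(e,SH))
f=cv2.INTER_CUBIC
A=np.array(e["pixels"])[vs-50:vs+50,us-50:us+50,::-1]; B=np.array(d["pixels"])[v-60:v+60,u-60:u+60,::-1]
t4=cv2.imread('pics/w4.png')
o=np.zeros((600,800,3),np.uint8)
o[:400,:400]=cv2.resize(A,(400,400),interpolation=f);o[:400,400:]=cv2.resize(B,(400,400),interpolation=f)
o[400:,:267]=cv2.resize(np.array(d["pixels"])[:,:,::-1],(267,200))
o[400:,270:537]=cv2.resize(np.array(e["pixels"])[:,:,::-1],(267,200))
cv2.imwrite("pics/c7.png",o)
E
```

```text
15.7 [ 0.6636 -0.2069  0.1115] rot [1.480e-01 3.137e+00 3.000e-03] F [ 0.2  1.  -0.5] w 87.1 g 0.0 q [-0.08  0.48  0.48  1.44 -0.23  1.28  1.9 ]
323 131
```

View pics/c7.png

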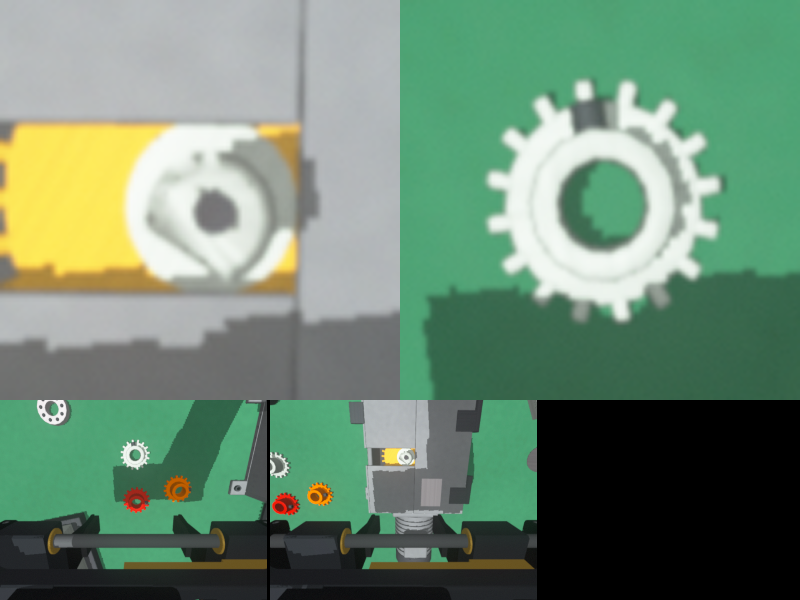

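The left crop shows the shaft end's centre hole at about (326.8,137.5). The flat's chord lies at the lower left, with a normal of roughly −35° in the case frame, so the shaft needs a −55° turn. The right crop confirms the light grey hubbed sprocket at about (323.6,132.5). Its dark set-screw points up in the image (−x of the case), about 8° to the left. Red and orange look-alikes sit below and stay alone.

```bash
cat >> h.py <<'E'
def fitshaft(e,z,c,r0,r1):
    # bright/dark centre hole: centroid of dark pixels near c
    g=cv2.cvtColor(np.array(e["pixels"]),cv2.COLOR_RGB2GRAY).astype(float)
    return g
E
python3 - <<'E'
from h import *
e=load("ws1"); g=cv2.cvtColor(np.array(e["pixels"]),cv2.COLOR_RGB2GRAY).astype(int)
w=g[130:146,318:336]; print(w)
S=onz(e,326.75,137.5,.15); print("S wrist",S,"tri",tri(e,(326.75,137.5),load("top0"),(279,183.3)),tri(e,(326.75,137.5),load("scene0"),(382.5,265)))
# flat chord in world
A=onz(e,273+150/4,85+215/4,.15);B=onz(e,273+235/4,85+275/4,.15); n=np.array([ (B-A)[1],-(B-A)[0]]); n/=np.linalg.norm(n); m=(A+B)[:2]/2-S[:2]
n*=np.sign(n@m); print("chord len",np.linalg.norm(A-B),"dist",n@m,"world deg",np.degrees(np.arctan2(n[1],n[0])), "case deg",np.degrees(np.arctan2(n[1],n[0])-YAW))
d=load("wp1"); P=onz(d,323.9,132.5,.028); Q=onz(d,263+190/3.333,71+114/3.333,.018); print("P",P,"low",onz(d,263+204/3.333,71+200/3.333,.006),"screw",np.linalg.norm(P[:2]-Q[:2]),np.degrees(np.arctan2(*(Q-P)[1::-1])),"tri",tri(d,(324.2,131),load("top0"),(401.6,204.3)))
# slot/yaw check from the slot edges in ws1 : crop edges rows 123 & 292 at cols 20..290
for (x1,x2,y) in((0,120,122),(0,290,292)): 
    a=onz(e,273+x1/4,85+y/4,.095);b=onz(e,273+x2/4,85+y/4,.095); print("slot edge",np.degrees(np.arctan2(*(a-b)[1::-1]))); print(a,b)
s=S.copy(); s[2]=.155; delta(s,down(YAW+np.pi/2+np.radians(55)))
E
```

```text
[[226 230 233 234 233 234 234 235 234 234 235 235 234 231 228 222 208 182]
 [237 239 238 233 224 219 222 226 220 222 230 233 234 232 230 227 219 200]
 [243 243 241 233 212 181 179 186 171 179 209 225 232 233 233 231 229 221]
 [245 244 242 235 210 159 138 136 129 138 165 195 220 232 235 235 233 230]
 [246 244 242 232 193 140 120 118 118 121 129 150 182 218 232 236 235 233]
 [246 244 240 222 166 127 117 117 117 116 119 124 143 183 224 233 234 233]
 [246 245 236 200 142 119 116 116 117 118 118 119 125 157 207 228 231 232]
 [245 244 233 181 131 117 117 115 117 116 118 118 121 139 185 224 230 230]
 [243 244 234 182 130 116 116 117 117 119 119 120 121 134 177 222 229 230]
 [240 242 235 194 137 118 116 117 117 119 119 119 122 134 176 221 229 229]
 [234 240 238 214 151 120 118 118 119 119 119 120 125 140 180 221 228 227]
 [229 236 239 230 180 137 123 119 119 120 123 132 146 159 189 223 228 228]
 [223 231 236 235 218 182 151 137 134 138 146 169 192 201 214 227 229 228]
 [217 225 233 237 236 226 204 184 182 191 202 216 226 229 230 231 231 229]
 [209 220 228 235 240 240 234 227 228 232 236 236 
[... 199 characters left out ...]
oat64(0.000977151683299007)) (array([0.59505531, 0.09299456, 0.15990526]), np.float64(0.0025648723140984002))
chord len 0.014016665489919231 dist 0.005527477914443082 world deg -39.95456149977077 case deg -34.51146244602795
P [ 0.58807019 -0.2006524   0.028     ] low [ 0.58719623 -0.20043415  0.006     ] screw 0.02020840507206129 -176.84118302745514 tri (array([ 0.5867883 , -0.20109002,  0.00505225]), np.float64(0.0015316019383014294))
slot edge -95.44821151926624
[0.57904635 0.0592535  0.095     ] [0.58097624 0.07948788 0.095     ]
slot edge -95.44488155058662
[0.60702674 0.05538157 0.095     ] [0.61184212 0.10590061 0.095     ]
shift [ 0.3198  0.9764 -0.1431]
turn [ 0.001   0.0021 -0.9146]
```

Call:
{"api": "jog_arm", "payload": {
  "moves": [0.05,0.12,-0.12,0,0,-0.1,1,0.1,0.3,-0.14,0,0,-0.27,1,0.16,0.49,-0.14,0,0,-0.44,1,0.22,0.67,-0.14,0,0,-0.6,1,0.28,0.84,-0.14,0,0,-0.76,1,0.32,0.975,-0.14,0,0,-0.915,1,0.32,0.975,-0.14,0,0,-0.915,1,0.32,0.975,-0.14,0,0,-0.915,1]
}}

```text
time: 16.75
position: [0.5956, 0.0922, 0.1536]
tool_rot: [-1.314, 2.852, -0.001]
ft_force: [-0.4, -0.2, 0.6]
grip_width: 1.003
grip_force: 0.0
```

```bash
python3 - <<'E'
from h import *
st(); S=np.array([.5956,.0942,.085]); delta(S,down(YAW+np.pi/2+np.radians(55)))
E
```

```text
16.75 [0.5956 0.0922 0.1536] rot [-1.314e+00  2.852e+00 -1.000e-03] F [-0.4 -0.2  0.6] w 87.2 g 0.0 q [-0.39  0.24  0.23  1.63 -0.06  1.28  2.28]
shift [-0.005   0.0045  0.2288]
turn [-0.001   0.0008 -0.0012]
```

Call:
{"api": "jog_arm", "payload": {
  "moves": [0,0,0.1,0,0,0,1,-0.005,0.005,0.2,0,0,0,0.2,-0.005,0.005,0.23,0,0,0,-1,-0.005,0.005,0.23,0,0,0,-1,-0.005,0.005,0.23,0,0,0,-1,-0.005,0.005,0.23,0,0,0,-1,-0.005,0.005,0.23,0,0,0,-1,-0.005,0.005,0.23,0,0,0,-1],
  "newtons": 15
}}

```text
time: 17.75
position: [0.5955, 0.0937, 0.0842]
tool_rot: [-1.313, 2.853, -0.0]
ft_force: [-1.1, 1.2, 0.8]
grip_width: 0.288
grip_force: 0.0
```

Call:
{"api": "jog_arm", "payload": {
  "moves": [0,0,0,0,0,0,-1,0,0,0,0,0,0,-1,0,0,0,0,0,0,-1,0,0,0,0,0,0,-1,0,0,0,0,0,0,-1,0,0,0,0,0,0,-1,0,0,0,0,0,0,-1,0,0,0,0,0,0,-1]
}}

```text
time: 18.75
position: [0.5955, 0.0935, 0.0839]
tool_rot: [-1.313, 2.854, -0.0]
ft_force: [1.6, -0.4, 0.8]
grip_width: 0.175
grip_force: 15.0
```

Width is 15.2 mm, so the pads are square on the flat. Now I turn the shaft −55°.

Call:
{"api": "jog_arm", "payload": {
  "moves": [0,0,0,0,0,0.13,-1,0,0,0,0,0,0.26,-1,0,0,0,0,0,0.4,-1,0,0,0,0,0,0.54,-1,0,0,0,0,0,0.68,-1,0,0,0,0,0,0.81,-1,0,0,0,0,0,0.917,-1,0,0,0,0,0,0.917,-1]
}}

```text
time: 19.75
position: [0.5969, 0.0938, 0.084]
tool_rot: [0.155, 3.135, 0.001]
ft_force: [4.7, -0.6, -2.6]
grip_width: 0.17
grip_force: 15.0
```

```bash
python3 - <<'E'
from h import *
st(); delta([.5955,.0935,.0839],down(YAW+np.pi/2)); S=snap("scene","scene7")
E
```

```text
19.75 [0.5969 0.0938 0.084 ] rot [1.550e-01 3.135e+00 1.000e-03] F [ 4.7 -0.6 -2.6] w 14.8 g 15.0 q [-0.5   0.3   0.36  1.71 -0.11  1.15  1.36]
shift [ 0.0044 -0.0016  0.0003]
turn [ 0.0006  0.003  -0.0034]
```

Call:
{"api": "jog_arm", "payload": {
  "moves": [0,0,0,0,0,0,-1,0,0,0,0,0,0,-0.3,0,0,0,0,0,0,0.2,0,0,0,0,0,0,1,0,0,-0.05,0,0,0,1,0,0,-0.18,0,0,0,1,0,-0.05,-0.24,0,0,0.15,1,0,-0.12,-0.24,0,0,0.3,1]
}}

```text
time: 20.8
position: [0.5935, 0.0583, 0.1593]
tool_rot: [0.647, 3.07, 0.004]
ft_force: [-0.5, -0.8, -0.3]
grip_width: 0.883
grip_force: 0.0
```

```bash
python3 - <<'E'
from h import *
st(); delta([.5885,.019,.155],down(YAW))
E
```

```text
20.8 [0.5935 0.0583 0.1593] rot [0.647 3.07  0.004] F [-0.5 -0.8 -0.3] w 76.9 g 0.0 q [-0.5   0.22  0.42  1.65 -0.1   1.29  1.09]
shift [-0.0376 -0.1266  0.014 ]
turn [5.1000e-03 1.1000e-03 1.1939e+00]
```

Call:
{"api": "jog_arm", "payload": {
  "moves": [-0.01,-0.02,0,0,0,0.16,1,-0.02,-0.05,0,0,0,0.32,1,-0.03,-0.08,0,0,0,0.48,1,-0.04,-0.11,0,0,0,0.64,1,-0.04,-0.13,0.01,0,0,0.8,1,-0.04,-0.13,0.015,0,0,0.95,1,-0.04,-0.13,0.015,0,0,0.95,1,-0.04,-0.13,0.015,0,0,0.95,1]
}}

```text
time: 21.8
position: [0.5875, 0.0174, 0.152]
tool_rot: [2.028, 2.399, 0.001]
ft_force: [-0.1, -0.1, 0.4]
grip_width: 0.998
grip_force: 0.0
```

```bash
python3 - <<'E'
from h import *
st(); d=snap("wrist","ws2"); S=np.array([.5956,.0942,.15]); u,v=proj(d,S); print("pred px",u,v)
g=cv2.cvtColor(np.array(d["pixels"]),cv2.COLOR_RGB2GRAY)
u0,v0=int(u)-14,int(v)-14; w=g[v0:v0+28,u0:u0+28]; m=(w<155).astype(np.uint8)
n,l,s,c=cv2.connectedComponentsWithStats(m); 
for i in range(1,n): 
    if s[i,4]>15: print(s[i],c[i]+[u0,v0], onz(d,*(c[i]+[u0,v0]),.15))
print(w.astype(int))
e=load("ws1");g=cv2.cvtColor(np.array(e["pixels"]),cv2.COLOR_RGB2GRAY);w=g[131:145,318:334]; ys,xs=np.nonzero(w<165); print("ws1 hole",xs.mean()+318,ys.mean()+131,onz(e,xs.mean()+318,ys.mean()+131,.15))
delta([.588+.0,-.2007,.15],down(YAW-np.radians(81.8)))
E
```

```text
21.8 [0.5875 0.0174 0.152 ] rot [2.028e+00 2.399e+00 1.000e-03] F [-0.1 -0.1  0.4] w 86.9 g 0.0 q [-0.55  0.22  0.55  1.68 -0.12  1.28  0.19]
pred px 364.3520658668247 138.6589582258879
[  0   0  28  28 776] [363.41881443 137.63530928] [0.59499705 0.09464035 0.15      ]
[[139 140 140 138 135 131 130 130 130 131 134 134 126 118 115 114 115 125
  153 185 204 213 213 195 149 126 124 123]
 [135 131 129 124 119 116 115 115 115 123 132 134 124 114 109 108 108 112
  119 129 141 157 176 174 140 124 124 123]
 [122 115 109 105 103 104 103 104 110 124 137 138 132 121 116 116 116 115
  115 115 114 118 128 131 119 118 122 122]
 [105  99  98  98 102 108 111 109 111 124 136 138 136 131 126 125 126 125
  125 124 119 116 112 109 107 109 116 121]
 [ 97  95  95 103 114 123 124 120 117 124 133 138 138 136 133 133 134 134
  134 132 129 125 120 114 110 107 108 116]
 [ 94  94  99 115 128 134 134 129 126 127 134 137 139 139 139 139 140 140
  140 139 136 132 128 123 117 111 107 109]
 [ 95  96 109 125 136 137 135 133 131 131 136 139 140 141 141 142 142 142
  141 140 140 138 137 132 126 117 110 107]
 [ 93 102 
[... 1904 characters left out ...]
117 120 124 128 131 135 136 138
  137 136 136 135 137 140 139 138 131 121]
 [113 108 106 103 101 100  99 100 103 105 110 113 118 123 127 130 134 136
  137 138 135 134 134 135 135 133 126 115]
 [128 123 121 117 113 109 106 102 101 103 103 106 110 115 120 124 128 132
  137 138 137 136 135 131 130 126 117 107]
 [136 136 136 134 131 126 122 118 112 110 105 105 105 106 109 114 119 125
  129 133 137 137 136 130 124 116 108 101]
 [140 140 140 139 138 138 137 134 129 125 123 119 115 112 109 108 110 113
  117 123 128 132 133 126 118 107 101  98]]
ws1 hole 326.39285714285717 137.64285714285714 [0.59561587 0.0940315  0.15      ]
shift [-0.7174 -0.1187  0.0061]
turn [ 3.0000e-04 -7.0000e-04  1.6131e+00]
```

The shaft hole in the new view is at about (366.2,139), within 1 mm of prediction. The flat's edge there is tilted about 18° against 14.6° expected, so the flat faces the mouth. On to the sprocket.

Call:
{"api": "jog_arm", "payload": {
  "moves": [-0.09,-0.02,0,0,0,0.14,1,-0.2,-0.03,0,0,0,0.28,1,-0.32,-0.05,0,0,0,0.42,1,-0.44,-0.07,0,0,0,0.57,1,-0.56,-0.09,0,0,0,0.71,1,-0.66,-0.11,0,0,0,0.85,1,-0.72,-0.12,0,0,0,0.98,1,-0.72,-0.12,0,0,0,0.98,1]
}}

```text
time: 22.85
position: [0.5865, -0.2037, 0.1515]
tool_rot: [2.946, 1.089, -0.001]
ft_force: [-0.7, -0.4, -0.4]
grip_width: 0.997
grip_force: 0.0
```

```bash
python3 - <<'E'
from h import *
st(); delta([.5888-.07,-.2011,.10],down(YAW-np.radians(81.8)))
E
```

```text
22.85 [ 0.5865 -0.2037  0.1515] rot [ 2.946e+00  1.089e+00 -1.000e-03] F [-0.7 -0.4 -0.4] w 86.7 g 0.0 q [-0.35  0.34  0.8   1.6  -0.25  1.31 -0.37]
shift [-0.1656 -0.1534  0.1718]
turn [8.000e-04 5.000e-04 6.302e-01]
```

Call:
{"api": "jog_arm", "payload": {
  "moves": [-0.03,-0.03,0,0,0,0.12,1,-0.07,-0.07,0.04,0,0,0.27,1,-0.11,-0.11,0.09,0,0,0.42,1,-0.15,-0.14,0.14,0,0,0.55,1,-0.165,-0.153,0.172,0,0,0.63,1,-0.165,-0.153,0.172,0,0,0.63,1,-0.165,-0.153,0.172,0,0,0.63,1,-0.165,-0.153,0.172,0,0,0.63,1]
}}

```text
time: 23.85
position: [0.5204, -0.1989, 0.1003]
tool_rot: [3.14, 0.081, 0.002]
ft_force: [0.4, -0.2, 0.4]
grip_width: 1.0
grip_force: 0.0
```

```bash
python3 - <<'E'
from h import *
st(); d=snap("wrist","wp2"); e=load("wp1")
for D,z in((d,.028),(e,.028)):
    u,v=map(int,proj(D,[.5888,-.2011,.02])); im=np.array(D["pixels"])[v-70:v+70,u-70:u+70].astype(int)
    m=((im.min(2)>110)&(im.max(2)-im.min(2)<45)).astype(np.uint8)
    n,l,s,c=cv2.connectedComponentsWithStats(m); i=1+np.argmax(s[1:,4]); M=(l==i).astype(np.uint8)
    o=[u-70,v-70]
    cs,h=cv2.findContours(M,cv2.RETR_CCOMP,cv2.CHAIN_APPROX_NONE)
    for k,q in enumerate(cs):
        if len(q)>25:
            (a,b),r=cv2.minEnclosingCircle(q); (el)=cv2.fitEllipse(q); print("hole" if h[0][k][3]>=0 else "outer",np.round([a+o[0],b+o[1],r],1),"ell",np.round(np.array(el[0])+o,1),np.round(el[1],1), "w",np.round(onz(D,el[0][0]+o[0],el[0][1]+o[1],z if h[0][k][3]>=0 else .006),4))
    # dark grey screw
    sc=((im.max(2)<110)&(im.max(2)-im.min(2)<25)).astype(np.uint8); n,l,s,c=cv2.connectedComponentsWithStats(sc)
    for k in range(1,n):
        if s[k,4]>12: print("dark",s[k],c[k]+o,np.round(onz(D,*(c[k]+o),.018),4))
E
```

```text
23.85 [ 0.5204 -0.1989  0.1003] rot [3.14e+00 8.10e-02 2.00e-03] F [ 0.4 -0.2  0.4] w 87.0 g 0.0 q [-0.49  0.25  0.93  1.82 -0.22  1.17 -1.01]
outer [334.  142.7  37.7] ell [334.3 142.3] [67.  67.8] w [ 0.5893 -0.2009  0.006 ]
hole [335.2 144.8  14.3] ell [335.  144.7] [27.4 27.7] w [ 0.5883 -0.2011  0.028 ]
dark [75 68  9 16 23] [344.73913043 149.82608696] [ 0.5845 -0.2089  0.018 ]
dark [66 96 10  7 55] [334.6        171.83636364] [ 0.5675 -0.2022  0.018 ]
outer [323.9 130.8  36.7] ell [323.7 131.8] [64.9 65.8] w [ 0.5877 -0.2009  0.006 ]
hole [323.3 131.7  13.9] ell [323.2 131.9] [26.1 26.8] w [ 0.5876 -0.2011  0.028 ]
dark [66 38  5  8 28] [321.57142857 104.07142857] [ 0.5672 -0.2005  0.018 ]
```

```bash
python3 - <<'E'
from h import *
delta([.5885,-.2010,-.0275],down(YAW-np.radians(81.8)))
E
```

```text
shift [0.2266 0.0179 0.426 ]
turn [ 0.0002 -0.0008  0.0024]
```

Call:
{"api": "jog_arm", "payload": {
  "moves": [0.1,0.01,0,0,0,0,1,0.2,0.018,0.03,0,0,0.002,1,0.227,0.018,0.12,0,0,0.002,1,0.227,0.018,0.22,0,0,0.002,1,0.227,0.018,0.32,0,0,0.002,1,0.227,0.018,0.39,0,0,0.002,1,0.227,0.018,0.42,0,0,0.002,1,0.227,0.018,0.426,0,0,0.002,1]
}}

```text
time: 24.9
position: [0.588, -0.2013, -0.028]
tool_rot: [3.141, 0.074, 0.0]
ft_force: [-0.3, -0.3, 0.7]
grip_width: 0.999
grip_force: 0.0
```

```bash
python3 - <<'E'
from h import *
st(); delta([.5885,-.2010,-.0275],down(YAW-np.radians(81.8)))
E
```

```text
24.9 [ 0.588  -0.2013 -0.028 ] rot [3.141 0.074 0.   ] F [-0.3 -0.3  0.7] w 86.9 g 0.0 q [-0.34  0.56  0.8   1.76 -0.47  1.02 -0.89]
shift [ 0.0016 -0.0011 -0.0017]
turn [ 0.0001 -0.0001 -0.001 ]
```

Call:
{"api": "jog_arm", "payload": {
  "moves": [0.0016,0,0,0,0,0,-1,0.0016,0,0,0,0,0,-1,0.0016,0,0,0,0,0,-1,0.0016,0,0,0,0,0,-1,0.0016,0,0,0,0,0,-1,0.0016,0,0,0,0,0,-1,0.0016,0,0,0,0,0,-1,0.0016,0,0,0,0,0,-1],
  "newtons": 25
}}

```text
time: 25.9
position: [0.5883, -0.2013, -0.028]
tool_rot: [3.141, 0.073, 0.0]
ft_force: [0.7, 0.6, 1.0]
grip_width: 0.372
grip_force: 25.0
```

Call:
{"api": "jog_arm", "payload": {
  "moves": [0,0,-0.05,0,0,0,-1,0,0,-0.15,0,0,0,-1,0,0,-0.28,0,0,0,-1,0,0,-0.42,0,0,0,-1,0,0,-0.54,0,0,0,-1,0,0,-0.6,0,0,0,-1,0,0,-0.6,0,0,0,-1,0,0,-0.6,0,0,0,-1]
}}

```text
time: 26.9
position: [0.5873, -0.2006, 0.1503]
tool_rot: [-3.14, -0.074, 0.004]
ft_force: [-0.2, 0.5, -2.0]
grip_width: 0.37
grip_force: 25.0
```

```bash
python3 - <<'E'
from h import *
st(); s=snap("scene","scene8"); t=snap("top","top8"); w=snap("wrist","w8")
im=np.array(s["pixels"])[300:325,215:245].astype(int); print("bright px at old place",((im.min(2)>110)&(im.max(2)-im.min(2)<45)).sum())
p=ctrl.get_state()["position"]
for z in(.037,.056,.062): print(proj(s,p+[0,0,z]),proj(t,p+[0,0,z]),proj(w,p+[0,0,z]))
u,v=map(int,proj(s,p+[0,0,.045])); im=np.array(s["pixels"])[v-50:v+50,u-50:u+50].astype(int)
m=((im.min(2)>95)&(im.max(2)-im.min(2)<40)).astype(np.uint8)
n,l,st_,c=cv2.connectedComponentsWithStats(m)
for k in range(1,n):
    if st_[k,4]>20: print(st_[k]+[u-50,v-50,0,0,0],c[k]+[u-50,v-50])
im=np.array(w["pixels"]).astype(int);m=((im.min(2)>110)&(im.max(2)-im.min(2)<40)).astype(np.uint8)[:400]
n,l,st_,c=cv2.connectedComponentsWithStats(m)
for k in range(1,n):
    if st_[k,4]>60: print("w",st_[k],c[k])
S=np.array([.5964,.0931]); print("world turn place"); delta(np.r_[S,.152],down(YAW))
E
```

```text
26.9 [ 0.5873 -0.2006  0.1503] rot [-3.14  -0.074  0.004] F [-0.2  0.5 -2. ] w 32.2 g 25.0 q [-0.43  0.38  0.91  1.6  -0.31  1.32 -1.  ]
bright px at old place 0
(np.float64(216.8430054708208), np.float64(251.3975909050441)) (np.float64(414.428692124515), np.float64(183.03742554079804)) (np.float64(328.1520528120573), np.float64(294.7457568369563))
(np.float64(215.1319622711281), np.float64(243.93135434171853)) (np.float64(416.05216107555697), np.float64(180.47575434090297)) (np.float64(328.36825760034566), np.float64(313.7299900543363))
(np.float64(214.5790711875041), np.float64(241.51878192693002)) (np.float64(416.5762640887575), np.float64(179.64877234421476)) (np.float64(328.4471402203714), np.float64(320.65641415078113))
[166 220   9  11  88] [169.81818182 224.48863636]
[195 228  11   2  21] [199.76190476 228.47619048]
[202 238  31  28 332] [215.7439759  253.26807229]
[166 265  19  22 315] [174.04126984 275.01269841]
w [ 544    0   96   73 3004] [589.28528628  39.15079893]
w [   0   76   26  218 3171] [  9.40649637 201.75843582]
w [  83   89   37  163 1292] [ 98.93653251 122.28250774]
w [ 272  237  108   48 2047] [326.7210552  260.19931607]
w [ 91 268  31  29 610] [107.33770492 282.29672131]
w [ 291  276   72   45 1479] [326.55037187 297.41852603]
w [439 280  37  12 312] [456.17307692 286.05448718]
w [310 303  30  10  89] [324.75280899 308.79775281]
w [ 333  335   75   18 1134] [372.73104056 343.12786596]
w [550 336  34  16 498] [566.37349398 343.59036145]
world turn place
shift [ 0.0758 -0.9772 -0.0052]
turn [-0.0022  0.0017 -1.3646]
```

The sprocket is in the gripper: about 2 N of weight, and a centred tooth rim in the wrist image at (326.7, 237 top). Carrying it over the shaft while turning.

Call:
{"api": "jog_arm", "payload": {
  "moves": [0,-0.06,0,0,0,-0.1,-1,0.01,-0.14,0,0,0,-0.22,-1,0.02,-0.24,0,0,0,-0.36,-1,0.03,-0.34,0,0,0,-0.5,-1,0.04,-0.44,0,0,0,-0.64,-1,0.05,-0.53,0,0,0,-0.77,-1,0.05,-0.6,0,0,0,-0.88,-1,0.05,-0.62,0,0,0,-0.92,-1]
}}

```text
time: 28.05
position: [0.5941, -0.0128, 0.151]
tool_rot: [-2.745, -1.525, 0.002]
ft_force: [0.1, -0.4, -1.7]
grip_width: 0.374
grip_force: 25.0
```

```bash
python3 - <<'E'
from h import *
st(); delta(np.r_[.5964,.0931,.150],down(YAW))
E
```

```text
28.05 [ 0.5941 -0.0128  0.151 ] rot [-2.745e+00 -1.525e+00  2.000e-03] F [ 0.1 -0.4 -1.7] w 32.6 g 25.0 q [-0.61  0.26  0.69  1.66 -0.17  1.28 -0.44]
shift [ 0.3038 -0.18    0.0034]
turn [-1.50e-03  2.00e-04 -4.41e-01]
```

Call:
{"api": "jog_arm", "payload": {
  "moves": [0.05,-0.03,0,0,0,-0.08,-1,0.11,-0.07,0,0,0,-0.18,-1,0.18,-0.11,0,0,0,-0.28,-1,0.24,-0.145,0,0,0,-0.37,-1,0.285,-0.17,0,0,0,-0.43,-1,0.304,-0.18,0,0,0,-0.441,-1,0.304,-0.18,0,0,0,-0.441,-1,0.304,-0.18,0,0,0,-0.441,-1]
}}

```text
time: 29.05
position: [0.5974, 0.0899, 0.152]
tool_rot: [2.33, 2.106, -0.001]
ft_force: [0.5, -0.8, -1.8]
grip_width: 0.367
grip_force: 25.0
```

```bash
python3 - <<'E'
from h import *
st(); delta(np.r_[.5964,.0931,.125],down(YAW))
s=snap("scene","scene9");t=snap("top","top9");w=snap("wrist","w9")
g=np.array(s["pixels"]).astype(int); p=ctrl.get_state()["position"]
m=((g.min(2)>140)&(g.max(2)-g.min(2)<40)).astype(np.uint8)
u,v=map(int,proj(s,p+[0,0,.031])); print("pred disc centre",proj(s,p+[0,0,.031]))
n,l,q,c=cv2.connectedComponentsWithStats(m[v-40:v+60,u-50:u+50])
for k in range(1,n):
    if q[k,4]>20: print(q[k]+[u-50,v-40,0,0,0],c[k]+[u-50,v-40])
# disc rim predicted in scene
a=np.linspace(0,6.28,60); 
rim=np.array([proj(s,p+[.0275*np.cos(x),.0275*np.sin(x),z]) for x in a for z in(.028,.034)]); print("pred rim",rim.min(0),rim.max(0))
im=np.array(w["pixels"]).astype(int);m=((im.min(2)>110)&(im.max(2)-im.min(2)<40)).astype(np.uint8)[200:330,240:410]
n,l,q,c=cv2.connectedComponentsWithStats(m)
for k in range(1,n):
    if q[k,4]>60: print("w",q[k]+[240,200,0,0,0],c[k]+[240,200])
E
```

```text
29.05 [0.5974 0.0899 0.152 ] rot [ 2.330e+00  2.106e+00 -1.000e-03] F [ 0.5 -0.8 -1.8] w 31.9 g 25.0 q [-0.68  0.26  0.58  1.64 -0.15  1.29 -0.18]
shift [ 0.0103 -0.0044  0.09  ]
turn [ 0.0002  0.0006 -0.0056]
pred disc centre (np.float64(383.30806220649754), np.float64(257.49657910607544))
[395 306  15   7  86] [401.98837209 308.69767442]
pred rim [367.46947306 244.90384214] [399.29043846 270.63746801]
w [  240   200   170   122 15119] [328.1260004  251.86282162]
```

Call:
{"api": "jog_arm", "payload": {
  "moves": [0.01,-0.0045,0,0,0,-0.005,-1,0.0105,-0.0045,0.02,0,0,-0.005,-1,0.0105,-0.0045,0.04,0,0,-0.005,-1,0.0105,-0.0045,0.06,0,0,-0.005,-1,0.0105,-0.0045,0.08,0,0,-0.005,-1,0.0105,-0.0045,0.09,0,0,-0.005,-1,0.0105,-0.0045,0.1,0,0,-0.005,-1,0.0105,-0.0045,0.1,0,0,-0.005,-1]
}}

```text
time: 30.2
position: [0.5962, 0.0945, 0.1218]
tool_rot: [-2.323, -2.115, 0.0]
ft_force: [0.4, 0.5, -1.6]
grip_width: 0.372
grip_force: 25.0
```

```bash
python3 - <<'E'
from h import *
st(); delta(np.r_[.5964,.0931,.094],down(YAW))
E
```

```text
30.2 [0.5962 0.0945 0.1218] rot [-2.323 -2.115  0.   ] F [ 0.4  0.5 -1.6] w 32.4 g 25.0 q [-0.68  0.29  0.57  1.67 -0.16  1.23 -0.17]
shift [-0.0047  0.0012  0.0927]
turn [-0.0002  0.      0.0015]
```

Call:
{"api": "jog_arm", "payload": {
  "moves": [-0.003,0.001,0,0,0,0,-1,-0.003,0.001,0.004,0,0,0,-1,-0.003,0.001,0.008,0,0,0,-1,-0.003,0.001,0.012,0,0,0,-1,-0.003,0.001,0.016,0,0,0,-1,-0.003,0.001,0.02,0,0,0,-1,-0.003,0.001,0.023,0,0,0,-1,-0.003,0.001,0.023,0,0,0,-1]
}}

```text
time: 31.2
position: [0.5965, 0.0936, 0.115]
tool_rot: [-2.323, -2.115, 0.0]
ft_force: [-0.1, -0.1, -2.3]
grip_width: 0.369
grip_force: 25.0
```

No upward force with the underside 7 mm below the shaft end, so the bore is over the shaft. Lowering the rest.

Call:
{"api": "jog_arm", "payload": {
  "moves": [0,0,0.01,0,0,0,-1,0,0,0.02,0,0,0,-1,0,0,0.03,0,0,0,-1,0,0,0.04,0,0,0,-1,0,0,0.05,0,0,0,-1,0,0,0.06,0,0,0,-1,0,0,0.068,0,0,0,-1,0,0,0.068,0,0,0,-1]
}}

```text
time: 32.2
position: [0.5963, 0.0936, 0.0944]
tool_rot: [-2.323, -2.115, 0.001]
ft_force: [-0.0, -0.3, -1.6]
grip_width: 0.372
grip_force: 25.0
```

```bash
python3 - <<'E'
from h import *
st(); delta([.5964,.0931,.094],down(YAW))
s=snap("scene","sceneA");w=snap("wrist","wA");t=snap("top","topA")
p=ctrl.get_state()["position"]
print("hub top/shaft end pred scene",proj(s,[.5964,.0931,.15]),"wrist",proj(w,[.5964,.0931,.15]),"disc rim wrist",[np.round(proj(w,p+Rz(YAW)@[0,.0275,z])) for z in(.028,.034)])
im=np.array(w["pixels"]).astype(int);g=im.mean(2).astype(int)
u=int(proj(w,p+[0,0,.03])[0]); print("col",u,g[220:330:2,u-3:u+4].mean(1).astype(int))
print("row", g[255,250:400:3])
E
```

```text
32.2 [0.5963 0.0936 0.0944] rot [-2.323e+00 -2.115e+00  1.000e-03] F [-0.  -0.3 -1.6] w 32.4 g 25.0 q [-0.67  0.31  0.56  1.7  -0.18  1.18 -0.15]
shift [-0.0017  0.0005  0.0013]
turn [-0.0004  0.0001  0.0015]
hub top/shaft end pred scene (np.float64(382.74474460120246), np.float64(269.26357676849)) wrist (np.float64(326.4688604450906), np.float64(315.29260193462005)) disc rim wrist [array([327., 238.]), array([327., 241.])]
col 326 [120 120 120 120 119 119 119 118 120 141 153 153 153 154 158 161 159 157
 155 154 156 143 116 115 117 117 118 119 121 126 155 168 163 161 158 155
 136 111 122 140 155 168 170 155  89  72  72  72  72  90 130  76  69  73
  76]
row [114 113 114 114 115 115 115 116 115 113 115 130 159 143 113 113 131 156
 159 157 157 158 156 156 157 157 156 156 156 156 158 156 157 158 151 123
 124 158 168 153 115 116 115 115 115 115 116 117 117 116]
```

The wrist image shows the disc rim in the same in-hand place as after the pick (front edge at row 238), so it didn't slip. The hub top is at 0.0944 + 0.056 = 0.150 m, level with the shaft end, and there are no side forces. Handing in.

```bash
python3 -c "
from bench import ctrl
print(ctrl.close_job())"
```

```text
the job is handed in; nothing more can be done
None
```

I handed the job in at about 32 s: the cover is shut, the flat faces the slot mouth, and the sprocket is held at 25 N over the shaft with its screw on the flat and hub level with the shaft end; no verdict came back, and the final pose rests on position and force readings, since all 10 picture views were used.

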